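Find the socket that fits the lamp bracket's nut and hold it there

TASK

We are bolting the second magnifier lamp's bracket to the manicure table, and I am about to tighten the bolt from underneath. On the empty bracket (not the one that carries a lamp), find out, by trying if need be, which of the three sockets in the metal tray fits the hex nut - the right one slides fully down over the nut without room to turn on it; a smaller one does not go on, a bigger one only hangs over it loosely - and stand the sockets you do not use upright in the tray. Finish while still gripping the right socket, fully home and upright on the nut, without letting go, and leave the other things on the table alone.

Things in the scene. Friction and masses are not known exactly. Their poses are not given: they have to be found in the camera images.
- socket_small_mid (a point): centre, half-way up, of the smallest of 3 bright steel deep sockets (for 19 mm nuts): 78 mm tall, standing on its open hexagonal end, mouth 39 mm below this point. Diameter 29 mm over the lowest 34 mm, 25 mm over the top 38 mm (grip there). Bore 30 mm deep, 1.2 mm wider than the nut size. z up; x points at a flat of the bore (flats every 60 deg). The next one stands about 80 mm away
- socket_medium_mid (a point): centre, half-way up, of the middle-sized of 3 bright steel deep sockets (for 24 mm nuts): 78 mm tall, standing on its open hexagonal end, mouth 39 mm below this point. Diameter 35 mm over the lowest 34 mm, 30 mm over the top 38 mm (grip there). Bore 30 mm deep, 1.2 mm wider than the nut size. z up; x points at a flat of the bore (flats every 60 deg). The next one stands about 80 mm away
- socket_large_mid (a point): centre, half-way up, of the largest of 3 bright steel deep sockets (for 27 mm nuts): 78 mm tall, standing on its open hexagonal end, mouth 39 mm below this point. Diameter 39 mm over the lowest 34 mm, 33 mm over the top 38 mm (grip there). Bore 30 mm deep, 1.2 mm wider than the nut size. z up; x points at a flat of the bore (flats every 60 deg). The next one stands about 80 mm away
- nut1 (a point): hex nut of lamp bracket 1: its axis at the washer under it, where a fitting socket's mouth rests (9 mm above the table). Hex 11 to 15 mm high, size unknown, top chamfered, bolt end 5.5 mm above it; fixed. z up; x square to a flat (every 60 deg), towards the bracket's spigot, 45 mm tall, 95 mm off. Of nut1 and nut2 the one at y below 0.4 m is on the empty bracket; the other, y above 0.45 m, is by the lamp
- nut2 (a point): hex nut of lamp bracket 2: its axis at the washer under it, where a fitting socket's mouth rests (9 mm above the table). Hex 11 to 15 mm high, size unknown, top chamfered, bolt end 5.5 mm above it; fixed. z up; x square to a flat (every 60 deg), towards the bracket's spigot, 45 mm tall, 95 mm off. Of nut1 and nut2 the one at y below 0.4 m is on the empty bracket; the other, y above 0.45 m, is by the lamp
- tray: shallow open metal tray, 270 mm along its x, 120 mm along its y, 14 mm high, walls and floor 3 mm, fixed; origin under its centre. The three sockets stand in a row along its x axis, on its centre line, in any order
- polish_bottle: nail polish bottle, 32 mm across, 78 mm tall, between tray and bracket; a bystander, to be left alone. Origin at the middle of its underside
- gel_pot: low white gel pot with black lid, 53 mm across, 36 mm tall, between tray and bracket; a bystander, to be left alone. Origin at the middle of its underside
- pump_bottle: pump dispenser with black top, 62 mm across, 130 mm tall, on the right; a bystander, to be left alone. Origin at the middle of its underside
- spray_bottle: green spray bottle, 48 mm across, 167 mm tall, beyond the bracket; a bystander, to be left alone. Origin at the middle of its underside
- powder_jar: open glass jar, 68 mm across, 45 mm tall, beyond the tray; a bystander, to be left alone. Origin at the middle of its underside
- nail_file: flat nail file, 178 x 20 x 4 mm, near the robot, long axis x; a bystander, to be left alone. Origin at the middle of its underside
- ratchet: ratchet handle lying near the robot, about 240 mm long, 29 mm high, long axis x; a bystander, to be left alone. Origin at the middle of its underside
Things that resemble listed ones, but are neither listed nor needed, are in the scene too. What is shaped like the part that bears socket_medium_mid but orange or purple is not meant. Leave any green or yellow look-alike of the part that bears nut1 alone.

How it is judged:
By the outcome, as a careful person would: the job done as asked, in the order asked, and still so for the second after the job is handed in, while the arm keeps its last pose, push and grip.
It also fails if it takes over 64 s, if anything falls off the work surface, if the arm or the gripper's body presses on something with over 40 N, if the wrist force passes 120 N, or if a joint passes its speed limit or range.

ROBOT

A 7-joint arm with a two-finger parallel gripper is mounted at the origin on the work surface. World frame = base frame: x ahead of the robot, y to its left, z up, the work surface at z = 0. Lengths are in m, angles in rad, forces in N, time in s.
With the tool pointing down it reaches from about 0.4 to 0.85 m from the base axis. Payload 10.4 kg.
Tool frame: the origin (TCP) lies at the very end of the fingers, on their centre line; the grasp point (between the pads) lies 19 mm behind it; y points along the fingers, x is the direction in which the jaws open and shut, and the axes are right-handed (so a half turn about y gives the same grasp; the last joint's range is limited). The gripper opens to 87 mm and grips with 3 to 60 N. Pads are 19 mm wide; open, the fingers measure 117 mm over their backs; the gripper's body (75 mm by 190 mm) begins 51 mm behind the grasp point.
Start: joints at [-1.293, 0.332, -0.065, 1.46, 0.022, 1.35, -0.088], TCP at [0.185, 0.597, 0.223] pointing down, gripper open.
Joint ranges: [-2.6, 2.6], [-0.5, 2.12], [-1.47, 1.34], [0.16, 2.42], [-1.27, 4.41], [0.06, 2.06], [-2.6, 2.6]. Speed limits (rad/s): [2.22, 2.22, 2.79, 2.79, 3.14, 3.14, 3.14].

INTERFACE

Orientations are given as a unit quaternion [x, y, z, w].
In Python, from bench import readout, vision, r gives the robot as it stands.
- The arm moves only by the tool arm_command, never from a script. Its argument "targets" is a list that holds one entry, the list of rows, each a list of 6 numbers: the shift along the tool's x, y, z in m, then the turn, a rotation vector about the tool's x, y, z in degrees. A call has 1 to 12 rows; each row shifts and turns the commanded pose from where the row before left it, along the tool's axes as they then stand; what a row does not reach is not made up. A row lasts 1/12 s, in which the tool goes at most 41.7 mm and 7.16 degrees, less where a joint would pass 70% of its speed; a pose out of reach is approached as far as the arm can. A call is refused whole if a number of a shift passes 0.0417 or a number of a turn 7.16, either way. A call with a gripper value outside its range is refused whole. "hand" is the opening, from 0 (shut) to 1 (fully open), set as the call begins (left out, the last holds). The fingers move at their own pace and stop on an object; "grip_force" is the grip in N (left out, the last holds). Time passes only in rows, so rows that do not move let the fingers close. It gives the time, the measured TCP pose, the force and the opening at its end, in the units of the state.
- readout.read_state(): the state, without advancing time (a new reading comes with each control period).
- vision.camera(name): name is "scene" or "top"; returns a dict with "pixels" (420x560x3 uint8, blue, green, red), "fovy" (degrees; the focal length in pixels is half the picture's height over the tangent of half this angle, whatever the lens; pixels are square), "cx", "cy" (the principal point, pixels), "R" (3x3) and "t" (3): a world point X has camera coordinates R X + t. Camera axes: x right, y down, z forward; pixel columns grow to the right and rows downward; lengths in m; the calibration is good to about 2 mm. A picture is of the moment at which its call begins. There is no depth.
- r.close_job(): hands the job in, once; it reports no verdict.
The state is a dict: "time": time; "joint_positions": joint angles; "joint_vel": joint speeds; "joint_torque": joint torques, N m; "ee_pos": TCP position; "eef_rot": TCP orientation; "ft_force": force on the tool from outside, world axes, zero at the start; "torque": the same for the moment, N m; "width": finger opening in m.
Only numpy, scipy, OpenCV 4.12 (cv2) and the standard library are available. Lean on these libraries where they do the work, as an engineer would, in place of code of your own. Each camera call takes 0.05 s, during which the arm holds its last target.

## Working session

There is one attempt and no reset: what is moved stays moved. The work goes in short steps, Python scripts to look and compute and a tool call to move; the robot and the scene stay as the last step left them, time stands still between calls to the robot, and variables do not carry over. Pictures are saved under pics/ and viewed, and the job is handed in when it is done.

Besides the shell and the picture viewer there is one more tool, called after ">>>" as name([rows], argument=value, ...), one row to a line, values as JSON. arm_command: Moves the arm, as the interface text tells. Its arguments: {"type":"object","properties":{"targets":{"type":"array","items":{"type":"array","items":{"type":"array","items":{"type":"number"}}}},"hand":{"type":"number"},"grip_force":{"type":"number"}},"required":["targets"]}

```bash
ls; mkdir -p pics
python3 - <<'E'
from bench import readout, vision, r
import cv2,json,numpy as np
s=readout.read_state(); print(s)
for n in("scene","top"):
    c=vision.camera(n); cv2.imwrite(f"pics/{n}0.png",c["pixels"]); np.savez(f"pics/{n}0.npz",**c)
    print(n,c["fovy"],c["cx"],c["cy"],c["R"],c["t"])
E
```

```text
pics
{'time': 0.0, 'joint_positions': array([-1.29261394,  0.33292373, -0.06471844,  1.46094729,  0.02164213,
        1.34989718, -0.08848985]), 'joint_vel': array([-1.12786202e-03, -1.35621952e-03, -9.97011085e-04, -1.22777242e-04,
       -1.39492936e-03,  9.28409811e-05,  6.19809053e-05]), 'joint_torque': array([-1.07606971e-03, -6.23251963e+01,  2.40227545e-02, -3.89909112e+01,
       -6.14227192e-02,  3.95685935e-02,  1.28938705e-04]), 'ee_pos': array([0.1850604 , 0.59656416, 0.22171877]), 'eef_rot': array([ 0.56959496,  0.41906189, -0.4198585 , -0.56891788]), 'ft_force': array([-0.02812489,  0.09262725,  1.57717394]), 'torque': array([-0.01060885, -0.00569689, -0.01169703]), 'width': 0.08715783624154978}
scene 55.48093251487935 284.8746365544432 203.13597409911623 [[ 0.64978817  0.76001478  0.01236393]
 [ 0.57130912 -0.47759256 -0.66746628]
 [-0.50137932  0.44077532 -0.74453737]] [-0.37552162 -0.22445426  1.4075949 ]
top 55.09690795835928 284.41361088539435 211.02351433256052 [[ 0.02260991 -0.99973942 -0.00314312]
 [-0.99141897 -0.02201662 -0.12885532]
 [ 0.12875255  0.00602956 -0.99165842]] [0.04123088 0.50966871 1.15237082]
```

View pics/scene0.png

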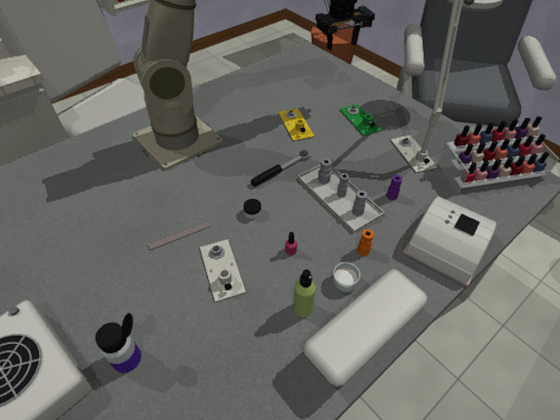

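View pics/top0.png

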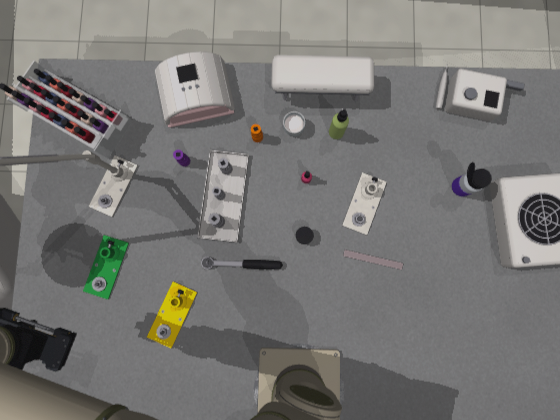

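```bash
cat > h.py <<'E'
import numpy as np,cv2
def load(n): 
    return dict(np.load(f"pics/{n}.npz"))
def f(c): return c["pixels"].shape[0]/2/np.tan(np.radians(float(c["fovy"]))/2)
def ray(c,u,v):
    F=f(c); d=np.array([(u-c["cx"])/F,(v-c["cy"])/F,1.]); R=c["R"]; return -R.T@c["t"], R.T@d
def onz(c,u,v,z):
    o,d=ray(c,u,v); return o+d*(z-o[2])/d[2]
def proj(c,X):
    p=c["R"]@np.array(X)+c["t"]; F=f(c); return np.array([c["cx"]+F*p[0]/p[2],c["cy"]+F*p[1]/p[2]])
def tri(a,pa,b,pb):
    o1,d1=ray(a,*pa);o2,d2=ray(b,*pb)
    d1/=np.linalg.norm(d1);d2/=np.linalg.norm(d2)
    s=np.linalg.lstsq(np.c_[d1,-d2],o2-o1,rcond=None)[0]
    p,q=o1+s[0]*d1,o2+s[1]*d2
    return (p+q)/2,np.linalg.norm(p-q)
def crop(c,u0,v0,u1,v1,k,name):
    im=cv2.resize(c["pixels"][v0:v1,u0:u1],None,fx=k,fy=k,interpolation=cv2.INTER_CUBIC)
    for u in range(-(-u0//10)*10,u1,10): cv2.putText(im,str(u),(int((u-u0)*k),8),0,.3,(0,0,255)); cv2.line(im,(int((u-u0+.5)*k),10),(int((u-u0+.5)*k),14),(0,0,255))
    for v in range(-(-v0//10)*10,v1,10): cv2.putText(im,str(v),(0,int((v-v0)*k)+4),0,.3,(0,0,255)); cv2.line(im,(20,int((v-v0+.5)*k)),(25,int((v-v0+.5)*k)),(0,0,255))
    cv2.imwrite(f"pics/{name}.png",im)
E
python3 - <<'E'
from h import *
t=load("top0");s=load("scene0")
crop(t,190,140,290,250,5,"t_tray0"); crop(t,340,165,390,240,8,"t_br0")
crop(s,290,150,400,235,7,"s_tray0"); crop(s,195,235,255,305,8,"s_br0")
E
cd pics; python3 -c "
import cv2,numpy as np
for a,b,o in(('t_tray0','t_br0','m1'),('s_tray0','s_br0','m2')):
    A,B=cv2.imread(a+'.png'),cv2.imread(b+'.png');h=max(A.shape[0],B.shape[0])
    p=lambda I:np.vstack([I,np.zeros((h-I.shape[0],I.shape[1],3),np.uint8)])
    I=np.hstack([p(A),p(B)]);print(I.shape);cv2.imwrite(o+'.png',I)
"
```

```text
(600, 900, 3)
(595, 1250, 3)
```

View pics/t_tray0.png

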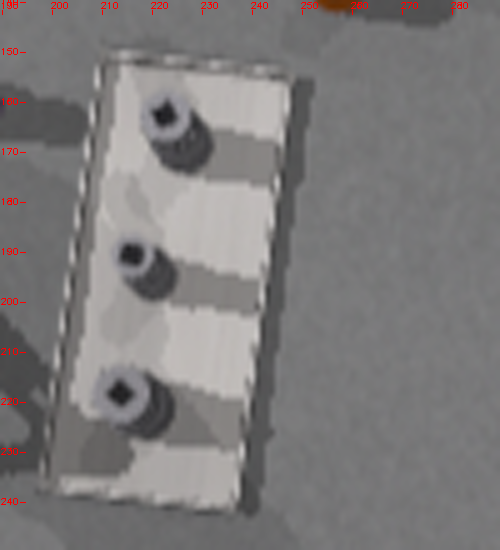

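View pics/t_br0.png

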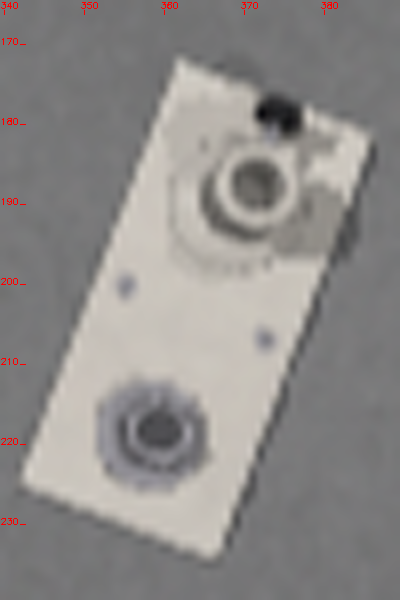

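View pics/s_tray0.png

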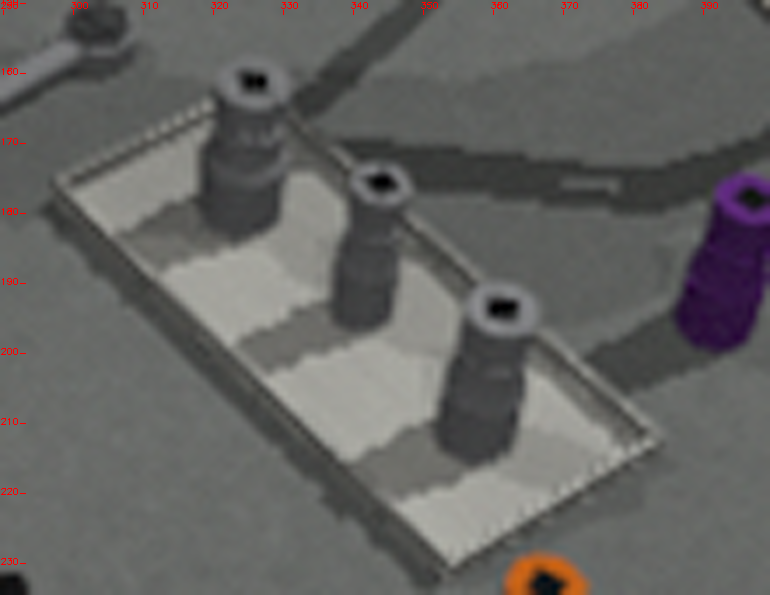

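View pics/s_br0.png

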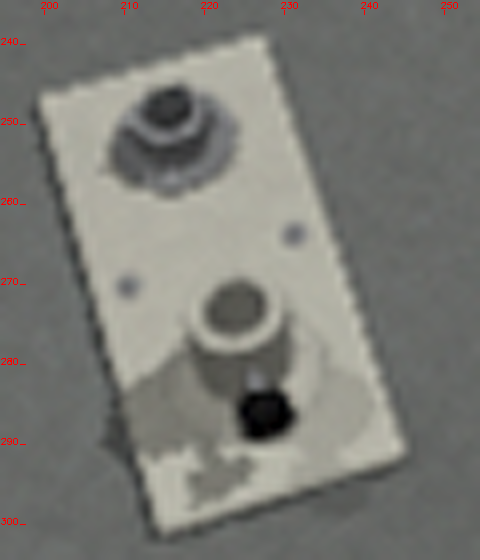

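```bash
cat > m.py <<'E'
from h import *
t=load("top0");s=load("scene0")
def dark(c,u,v,w=4,k=8):
    I=cv2.cvtColor(c["pixels"],cv2.COLOR_BGR2GRAY).astype(np.float32)
    u0,v0=int(round(u))-w,int(round(v))-w
    P=I[v0:v0+2*w+1,u0:u0+2*w+1]
    B=cv2.resize(P,None,fx=k,fy=k,interpolation=cv2.INTER_CUBIC)
    th=(B.min()+np.percentile(B,60))/2
    n,l,st,ce=cv2.connectedComponentsWithStats((B<th).astype(np.uint8))
    m=(B.shape[0]/2,)*2
    i=1+np.argmin([np.hypot(*(ce[j]-m))-st[j,4]**.5 for j in range(1,n)])
    return u0+(ce[i][0]+.5)/k-.5, v0+(ce[i][1]+.5)/k-.5, st[i,4]/k/k
P={"far":((222.7,162.5),(361.2,193.6),.081),"mid":((215.9,190.3),(343.9,175.8),.081),"near":((213.7,218.3),(325.6,161.4),.081),"nut":((359.2,218.2),(215.5,247.9),.0275)}
for k,(a,b,z) in P.items():
    A=dark(t,*a,w=3 if k!='nut' else 4);B=dark(s,*b,w=3 if k!='nut' else 4)
    print(k,np.round(A,2),np.round(B,2),"top",onz(t,*A[:2],z).round(4)[:2],"scene",onz(s,*B[:2],z).round(4)[:2],"tri",tri(t,A[:2],s,B[:2]))
# tray corners z .014 and bracket corners from crops
for n,u,v in(("A",210.,150.5),("B",247.3,154.),("C",237.7,241.),("D",198.5,237.5)): print(n,onz(t,u,v,.014).round(4)[:2])
for n,x,y in(("A",180,58),("B",372,132),("C",215,560),("D",20,482)):
    print("br",onz(t,340+x/8-.5,165+y/8-.5,.006).round(4)[:2])
print("spigot", onz(t,340+258/8-.5,165+182/8-.5,.045+.0),onz(s,195+236/8-.5,235+308/8-.5,.045))
for n,u,v,z in(("polish",306,177,.07),("spray",342,115,.16),("pump",481,178,.13),("purple",179,155,.08),("orange",256,129,.08),("gel",304,235,.036),("powder",293,123,.045)):
    print(n,onz(t,u,v,z).round(3))
E
python3 m.py
```

```text
far [222.5  162.55  13.8 ] [361.32 193.61   8.97] top [0.6387 0.2332] scene [0.636  0.2341] tri (array([0.63767863, 0.23235151, 0.08373661]), np.float64(0.0010362370654191538))
mid [215.92 190.48  14.92] [344.07 175.63   6.09] top [0.557  0.2485] scene [0.5538 0.2494] tri (array([0.55603252, 0.24743122, 0.08407214]), np.float64(0.0012689693405913605))
near [213.64 218.23  14.66] [325.83 161.17   6.48] top [0.4775 0.2514] scene [0.4739 0.2524] tri (array([0.47667262, 0.25019461, 0.08434544]), np.float64(0.0013961685318738158))
nut [359.42 218.28  19.23] [215.59 248.2   22.12] top [ 0.4927 -0.169 ] scene [ 0.4927 -0.1707] tri (array([ 0.49242695, -0.16980688,  0.02652779]), np.float64(0.0014086992310389952))
A [0.6924 0.2842]
B [0.6839 0.1699]
C [0.4184 0.1892]
D [0.4262 0.306 ]
br [ 0.6381 -0.181 ]
br [ 0.611  -0.2538]
br [ 0.4469 -0.1936]
br [ 0.4745 -0.1207]
spigot [ 0.5831019  -0.20212179  0.045     ] [ 0.58061308 -0.20238165  0.045     ]
polish [ 0.604 -0.008  0.07 ]
spray [ 0.758 -0.098  0.16 ]
pump [ 0.599 -0.482  0.13 ]
purple [0.659 0.36  0.08 ]
orange [0.741 0.14  0.08 ]
gel [ 0.439 -0.006  0.036]
powder [0.774 0.033 0.045]
```

Run:
```python
from h import *
t=load("top0");s=load("scene0")
a=cv2.resize(t["pixels"][208:229,348:371],None,fx=16,fy=16,interpolation=cv2.INTER_CUBIC)
b=cv2.resize(s["pixels"][240:261,204:227],None,fx=16,fy=16,interpolation=cv2.INTER_CUBIC)
I=np.hstack([a,b]); I=cv2.normalize(I,None,0,255,cv2.NORM_MINMAX)
# overlay of expected outlines below
J=I.copy()
for k,(c,u0,v0,off) in enumerate(((t,348,208,0),(s,204,240,a.shape[1]))):
  for sz,col in((19,(0,0,255)),(24,(0,255,0)),(27,(255,0,0))):
    for z in (.009+.013,):
      pts=[]
      for i in range(6):
        an=np.radians(-20+30+60*i); X=[.4926+sz/2000/np.cos(np.pi/6)*np.cos(an),-.170+sz/2000/np.cos(np.pi/6)*np.sin(an),z]
        p=proj(c,X); pts.append([(p[0]-u0+.5)*16+off,(p[1]-v0+.5)*16])
      cv2.polylines(J,[np.int32(pts)],True,col,1)
cv2.imwrite("pics/nut2.png",np.vstack([I,J])[:,:800]); print(I.shape)
cv2.imwrite("pics/nut2.png",cv2.resize(np.vstack([I,J]),(656,600)))
```

```text
(336, 736, 3)
```

View pics/nut2.png

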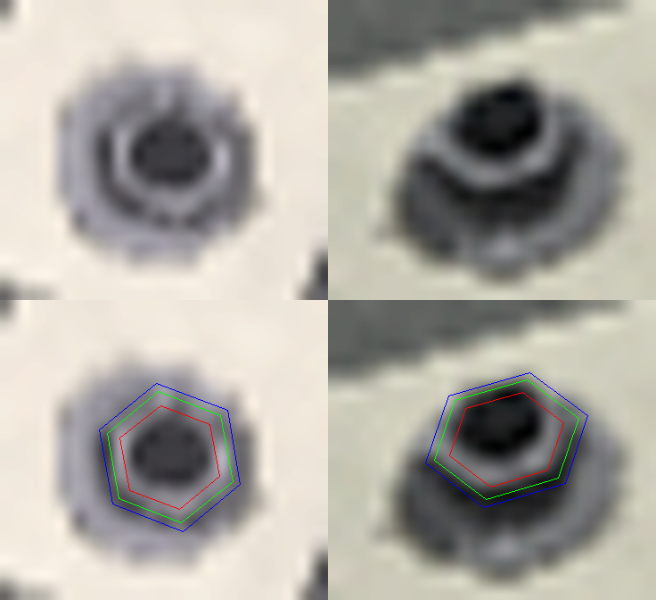

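Run:
```python
from h import *
t=load("top0");s=load("scene0")
rows=[]
for c,pts in((t,((222.5,162.5),(216,190.5),(213.6,218.2))),(s,((361.3,193.6),(344,175.6),(325.8,161.2)))):
  r=[]
  for u,v in pts:
    u=int(round(u));v=int(round(v))
    p=cv2.resize(c["pixels"][v-7:v+8,u-7:u+8],None,fx=17,fy=17,interpolation=cv2.INTER_LANCZOS4)
    r.append(cv2.normalize(p,None,0,255,cv2.NORM_MINMAX))
  rows.append(np.hstack(r))
cv2.imwrite("pics/holes.png",np.vstack(rows))
# square orientation via 4-fold moment of rectified dark mask
for c,pts in((t,((222.5,162.55),(215.92,190.48),(213.64,218.23))),(s,((361.32,193.61),(344.07,175.63),(325.83,161.17)))):
  g=cv2.cvtColor(c["pixels"],cv2.COLOR_BGR2GRAY).astype(np.float32)
  for u,v in pts:
    C=onz(c,u,v,.081); n=81; q=np.linspace(-.012,.012,n)
    mx=np.zeros((n,n),np.float32);my=mx.copy()
    for i in range(n):
      for j in range(n): mx[i,j],my[i,j]=proj(c,C+[q[i],q[j],0])
    I=cv2.remap(g,mx,my,cv2.INTER_CUBIC)
    X,Y=np.meshgrid(q,q,indexing="ij"); R=np.hypot(X,Y); A=np.arctan2(Y,X)
    hi=np.median(I[(R>.0095)&(R<.011)]); W=np.clip(hi-I,0,None)*(R<.0105)
    cx,cy=(W*X).sum()/W.sum(),(W*Y).sum()/W.sum()
    X-=cx;Y-=cy;R=np.hypot(X,Y);A=np.arctan2(Y,X)
    m=(W*R**4*np.exp(4j*A)).sum()/(W*R**4).sum()
    print("corner dir",np.degrees(np.angle(m))/4,"flat dir",(np.degrees(np.angle(m))/4)+45,"strength",abs(m))
```

```text
corner dir -14.683950121716016 flat dir 30.316049878283984 strength 0.27694479284280415
corner dir 37.46245185681917 flat dir 82.46245185681917 strength 0.1369042100817553
corner dir 3.108561887712074 flat dir 48.10856188771207 strength 0.2689292399068974
corner dir -11.043814013012524 flat dir 33.95618598698748 strength 0.21758285395004562
corner dir 34.28505009027618 flat dir 79.28505009027617 strength 0.33921369136294865
corner dir 0.11177696316753798 flat dir 45.111776963167536 strength 0.1754949143262224
```

View pics/holes.png

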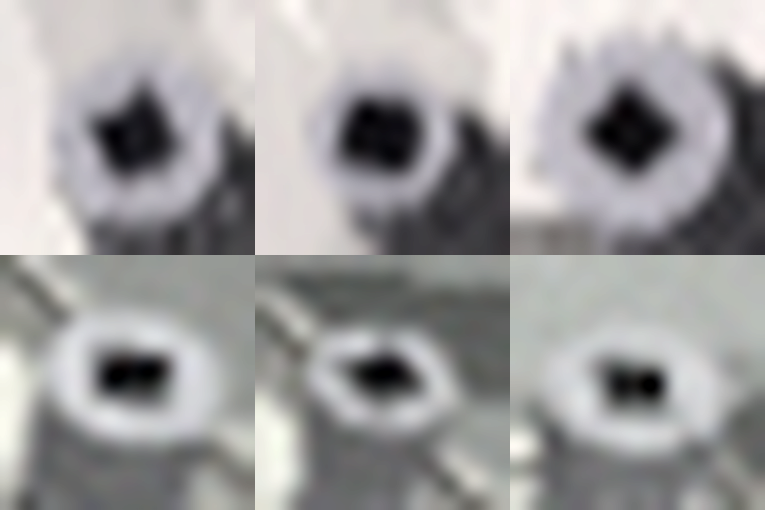

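```bash
cat > g.py <<'E'
from scipy.spatial.transform import Rotation as Ro
import numpy as np
from bench import readout
def st():
    s=readout.read_state(); R=Ro.from_quat(s["eef_rot"]); M=R.as_matrix()
    print("t %.2f"%s["time"],"pos",s["ee_pos"].round(4),"F",s["ft_force"].round(1),"T",s["torque"].round(2),"w %.4f"%s["width"],"q",s["joint_positions"].round(2))
    print("jaw yaw %.2f"%np.degrees(np.arctan2(M[1,0],M[0,0])),"approach",M[:,1].round(4)); return s,R
def to(p,yaw):
    """shift in current tool axes and yaw error to reach TCP p, jaw yaw (deg)"""
    s,R=st(); 
    x=[np.cos(np.radians(yaw)),np.sin(np.radians(yaw)),0]; y=[0,0,-1.]; z=np.cross(x,y)
    T=Ro.from_matrix(np.c_[x,y,z]); d=np.array(p)-s["ee_pos"]
    print("shift tool mm",(R.inv().apply(d)*1000).round(1),"turn deg",np.degrees((R.inv()*T).as_rotvec()).round(2),"| shift in target axes",(T.inv().apply(d)*1000).round(1))
E
python3 - <<'E'
from g import *
to([.6375,.2337,.16],-94.5);to([.6375,.2337,.16],85.5)
E
```

```text
t 0.10 pos [0.1851 0.5966 0.2219] F [ 0.3  0.3 -0.3] T [-0.04 -0.02 -0.01] w 0.0869 q [-1.29  0.33 -0.06  1.46  0.02  1.35 -0.09]
jaw yaw 72.76 approach [-3.0e-04 -1.1e-03 -1.0e+00]
shift tool mm [-212.5   62.1 -539.6] turn deg [ 1.0000e-01  1.6726e+02 -1.0000e-02] | shift in target axes [326.3  61.9 479.5]
t 0.10 pos [0.1851 0.5966 0.2219] F [ 0.3  0.3 -0.3] T [-0.04 -0.02 -0.01] w 0.0869 q [-1.29  0.33 -0.06  1.46  0.02  1.35 -0.09]
jaw yaw 72.76 approach [-3.0e-04 -1.1e-03 -1.0e+00]
shift tool mm [-212.5   62.1 -539.6] turn deg [ -0.   -12.74  -0.07] | shift in target axes [-326.3   61.9 -479.5]
```

>>> arm_command([
  [[-0.012,0,-0.03,0,0,0],[-0.012,0,-0.03,0,0,0],[-0.012,0,-0.03,0,0,0],[-0.012,0,-0.03,0,0,0],[-0.012,0,-0.03,0,0,0],[-0.012,0,-0.03,0,0,0],[-0.012,0,-0.03,0,0,0],[-0.012,0,-0.03,0,0,0],[-0.012,0,-0.03,0,0,0],[-0.012,0,-0.03,0,0,0],[-0.012,0,-0.03,0,0,0],[-0.012,0,-0.03,0,0,0]],
], hand=1)

```text
time: 1.1
ee_pos: [0.4872, 0.3515, 0.2223]
eef_rot: [-0.569, -0.419, 0.42, 0.569]
ft_force: [0.3, 0.8, -0.1]
width: 0.0868
```

>>> arm_command([
  [[-0.012,0,-0.03,0,0,0],[-0.012,0,-0.03,0,0,0],[-0.012,0,-0.03,0,0,0],[-0.012,0,-0.03,0,0,0],[-0.01,0,-0.03,0,0,0],[-0.008,0,-0.03,0,0,0],[0,0.02,0,0,-4.5,0],[0,0.02,0,0,-4.5,0],[0,0.02,0,0,-3.7,0],[0,0,0,0,0,0]],
])

```text
time: 1.93
ee_pos: [0.6365, 0.2355, 0.1575]
eef_rot: [-0.518, -0.478, 0.483, 0.52]
ft_force: [-0.8, -0.1, -1.2]
width: 0.087
```

Run:
```python
from g import *
to([.6375,.2337,.046],85.5)
from bench import vision
import cv2
for n in("scene","top"):
    c=vision.camera(n); cv2.imwrite(f"pics/{n}1.png",c["pixels"]); np.savez(f"pics/{n}1.npz",**c)
```

```text
t 1.93 pos [0.6365 0.2355 0.1575] F [-0.8 -0.1 -1.2] T [-0.    0.1  -0.08] w 0.0870 q [-0.56  0.49  0.2   1.39 -0.1   1.28  1.14]
jaw yaw 85.64 approach [-0.0068 -0.0029 -1.    ]
shift tool mm [ -1.3 111.5  -1.8] turn deg [-0.38  0.14 -0.19] | shift in target axes [ -1.7 111.5  -1.1]
```

View pics/scene1.png

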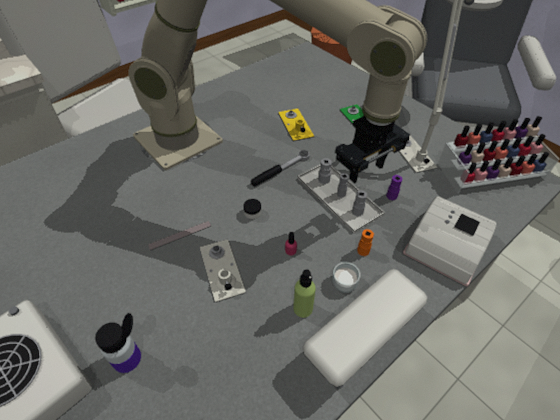

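Run:
```python
from h import *
from g import st
s,_=st()
for n in("scene1","top1"):
    c=load(n); print(proj(c,s["ee_pos"]))
crop(load("scene1"),320,110,420,220,5,"s1c");crop(load("top1"),180,90,280,200,5,"t1c")
```

```text
t 2.03 pos [0.6382 0.2363 0.1622] F [ 0.8 -0.7  1.2] T [ 0.04 -0.07 -0.1 ] w 0.0871 q [-0.56  0.49  0.2   1.38 -0.1   1.28  1.13]
jaw yaw 85.34 approach [-1.6e-03 -5.0e-04 -1.0e+00]
[367.20021332 172.95802129]
[216.59985236 155.15845083]
```

View pics/s1c.png

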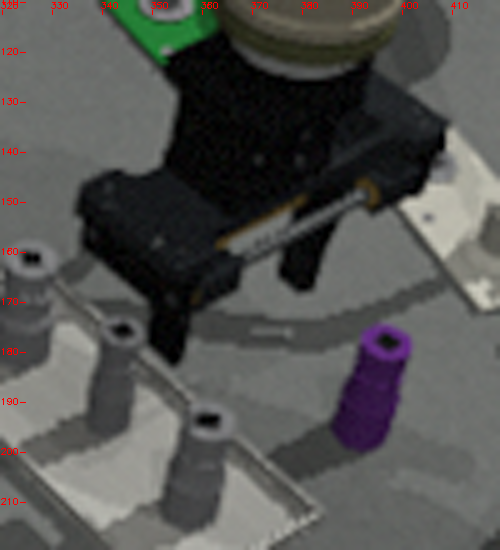

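View pics/top1.png

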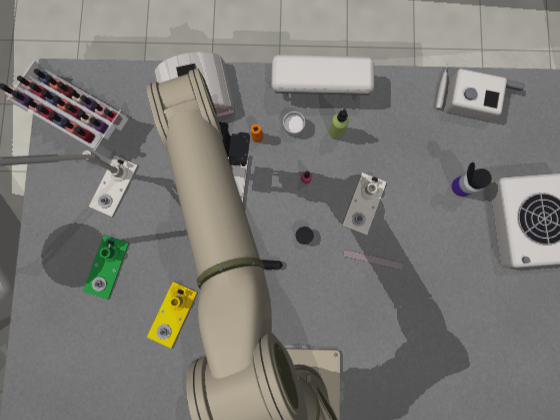

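>>> arm_command([
  [[-0.003,0.02,0.001,0,0,0],[0,0.02,0,0,0,0],[0,0.02,0,0,0,0],[0,0.02,0,0,0,0],[0,0.018,0,0,0,0],[0,0.018,0,0,0,0],[0,0,0,0,0,0],[0,0,0,0,0,0]],
])

```text
time: 2.7
ee_pos: [0.6377, 0.2338, 0.0475]
eef_rot: [0.52, 0.48, -0.479, -0.52]
ft_force: [0.4, 0.1, -0.2]
width: 0.0867
```

>>> arm_command([
  [[0,0,0,0,0,0],[0,0,0,0,0,0],[0,0,0,0,0,0],[0,0,0,0,0,0],[0,0,0,0,0,0],[0,0,0,0,0,0]],
], hand=0, grip_force=40)

```text
time: 3.2
ee_pos: [0.6376, 0.2335, 0.0469]
eef_rot: [0.519, 0.48, -0.48, -0.519]
ft_force: [-0.1, -0.5, 0.2]
width: 0.0549
```

Run:
```python
from g import *
st()
```

```text
t 3.20 pos [0.6376 0.2335 0.0469] F [-0.1 -0.5  0.2] T [ 0.05 -0.03 -0.03] w 0.0549 q [-0.55  0.59  0.18  1.49 -0.11  1.07  1.15]
jaw yaw 85.46 approach [ 4.e-04  2.e-04 -1.e+00]
```

Still closing (65 mm/s).

>>> arm_command([
  [[0,0,0,0,0,0],[0,0,0,0,0,0],[0,0,0,0,0,0],[0,0,0,0,0,0],[0,0,0,0,0,0],[0,0,0,0,0,0],[0,0,0,0,0,0]],
])

```text
time: 3.78
ee_pos: [0.6374, 0.2334, 0.0465]
eef_rot: [-0.519, -0.48, 0.48, 0.519]
ft_force: [-0.8, -0.4, -0.5]
width: 0.0293
```

>>> arm_command([
  [[0,-0.015,0,0,0,0],[0,-0.03,0,0,0,0],[0,-0.03,0,0,0,0],[0,-0.035,0,0,0,0],[0,0,0,0,0,0],[0,0,0,0,0,0]],
])

```text
time: 4.28
ee_pos: [0.6385, 0.2339, 0.1587]
eef_rot: [0.52, 0.481, -0.478, -0.519]
ft_force: [1.2, 0.2, -3.8]
width: 0.0291
```

>>> arm_command([
  [[-0.0295,0,0.008,0,0,0],[-0.0295,0,0.008,0,0,0],[-0.0295,0,0.008,0,0,0],[-0.0295,0,0.008,0,0,0],[-0.0295,0,0.008,0,0,0],[-0.0295,0,0.008,0,0,0],[-0.0295,0,0.008,0,0,0],[-0.0295,0,0.008,0,0,0],[-0.0295,0,0.008,0,0,0],[-0.0295,0,0.008,0,0,0],[-0.0295,0,0.008,0,0,0],[0,0,0,0,0,0]],
])

```text
time: 5.28
ee_pos: [0.5209, -0.0898, 0.1551]
eef_rot: [-0.521, -0.476, 0.479, 0.521]
ft_force: [0.1, -0.7, -1.8]
width: 0.0292
```

Run:
```python
from g import *
to([.4926,-.170,.1],93.5)
```

```text
t 5.28 pos [ 0.5209 -0.0898  0.1551] F [ 0.1 -0.7 -1.8] T [-0.04 -0.06  0.02] w 0.0292 q [-0.24  0.17  0.35  1.82 -0.06  1.17  1.62]
jaw yaw 85.01 approach [-0.0033 -0.0023 -1.    ]
shift tool mm [-82.2  55.3  21. ] turn deg [-0.19 -8.49 -0.13] | shift in target axes [-78.3  55.1  33.1]
```

>>> arm_command([
  [[-0.028,0,0.0072,0,0,0],[-0.028,0,0.0072,0,0,0],[-0.026,0,0.0066,0,0,0],[0,0.015,0,0,-4,0],[0,0.025,0,0,-4,0],[0,0.015,0,0,0,0],[0,0,0,0,0,0],[0,0,0,0,0,0],[0,0,0,0,0,0]],
])

```text
time: 6.03
ee_pos: [0.4968, -0.163, 0.1019]
eef_rot: [-0.485, -0.515, 0.515, 0.485]
ft_force: [-0.2, -0.4, -1.8]
width: 0.0292
```

Run:
```python
from g import *
to([.4926,-.170,.075],93.5)
from bench import vision
import cv2
for n in("scene","top"):
    c=vision.camera(n); cv2.imwrite(f"pics/{n}2.png",c["pixels"]); np.savez(f"pics/{n}2.npz",**c)
from h import *
crop(load("scene2"),170,190,260,300,5,"s2c");crop(load("top2"),320,150,420,260,5,"t2c")
```

```text
t 6.03 pos [ 0.4968 -0.163   0.1019] F [-0.2 -0.4 -1.8] T [0.07 0.05 0.05] w 0.0292 q [-0.12  0.22  0.39  1.89 -0.1   1.05  1.94]
jaw yaw 93.45 approach [-1.e-04 -1.e-04 -1.e+00]
shift tool mm [-6.7 26.9  4.7] turn deg [-0.   -0.05 -0.01] | shift in target axes [-6.7 26.9  4.7]
```

View pics/s2c.png

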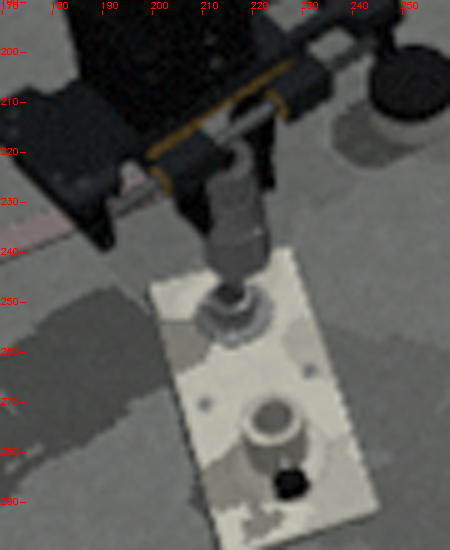

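View pics/t2c.png

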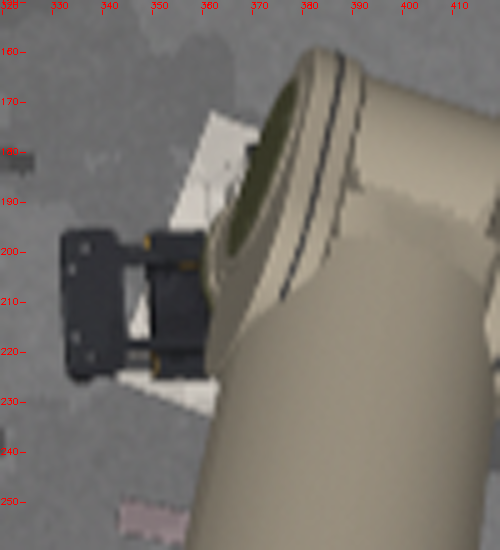

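>>> arm_command([
  [[-0.0067,0,0.0047,0,0,0],[0,0.012,0,0,0,0],[0,0.012,0,0,0,0],[0,0,0,0,0,0],[0,0,0,0,0,0],[0,0,0,0,0,0]],
])

```text
time: 6.63
ee_pos: [0.4927, -0.1704, 0.0784]
eef_rot: [0.485, 0.515, -0.515, -0.484]
ft_force: [0.1, 0.9, -2.1]
width: 0.0292
```

Run:
```python
from g import *
to([.4926,-.170,.070],93.5)
from bench import vision
import cv2
for n in("scene",):
    c=vision.camera(n); cv2.imwrite(f"pics/{n}3.png",c["pixels"]); np.savez(f"pics/{n}3.npz",**c)
from h import *
crop(load("scene3"),190,210,245,280,8,"s3c")
```

```text
t 6.63 pos [ 0.4927 -0.1704  0.0784] F [ 0.1  0.9 -2.1] T [-0.01 -0.02  0.04] w 0.0292 q [-0.1   0.24  0.39  1.92 -0.11  1.    1.97]
jaw yaw 93.45 approach [ 9.e-04 -2.e-04 -1.e+00]
shift tool mm [0.5 8.4 0.1] turn deg [ 0.05 -0.05 -0.01] | shift in target axes [0.5 8.4 0.1]
```

View pics/s3c.png

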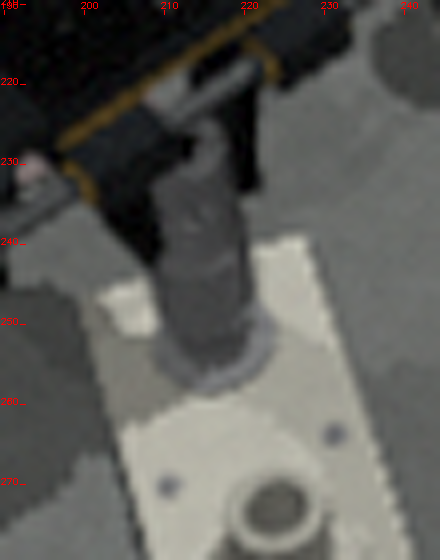

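>>> arm_command([
  [[0,0.004,0,0,0,0],[0,0.004,0,0,0,0],[0,0.002,0,0,0,0],[0,0.001,0,0,0,0],[0,0.001,0,0,0,0],[0,0,0,0,0,0]],
])

```text
time: 7.18
ee_pos: [0.4923, -0.17, 0.0653]
eef_rot: [-0.485, -0.515, 0.515, 0.485]
ft_force: [0.0, -0.8, -2.7]
width: 0.0291
```

>>> arm_command([
  [[0,0.001,0,0,0,0],[0,0.001,0,0,0,0],[0,0.001,0,0,0,0],[0,0,0,0,0,0]],
])

```text
time: 7.52
ee_pos: [0.4923, -0.17, 0.0623]
eef_rot: [-0.485, -0.515, 0.515, 0.485]
ft_force: [-0.1, 0.2, -3.7]
width: 0.0293
```

>>> arm_command([
  [[0,0.001,0,0,0,0],[0,0.001,0,0,0,0],[0,0,0,0,0,0]],
])

```text
time: 7.77
ee_pos: [0.4923, -0.1701, 0.0603]
eef_rot: [-0.485, -0.515, 0.515, 0.485]
ft_force: [-0.5, 0.6, -3.3]
width: 0.0294
```

>>> arm_command([
  [[0,0.001,0,0,0,0],[0,0.001,0,0,0,0],[0,0,0,0,0,0]],
])

```text
time: 8.02
ee_pos: [0.4923, -0.17, 0.0583]
eef_rot: [-0.485, -0.515, 0.515, 0.485]
ft_force: [-0.2, 0.6, -3.7]
width: 0.0294
```

>>> arm_command([
  [[0,0.001,0,0,0,0],[0,0.001,0,0,0,0],[0,0,0,0,0,0]],
])

```text
time: 8.27
ee_pos: [0.4923, -0.1701, 0.0563]
eef_rot: [-0.485, -0.515, 0.515, 0.485]
ft_force: [0.0, 0.9, -2.8]
width: 0.0293
```

>>> arm_command([
  [[0,0.001,0,0,0,0],[0,0.001,0,0,0,0],[0,0,0,0,0,0]],
])

```text
time: 8.52
ee_pos: [0.4923, -0.1701, 0.0543]
eef_rot: [-0.485, -0.515, 0.515, 0.485]
ft_force: [0.1, -0.3, -3.4]
width: 0.0291
```

>>> arm_command([
  [[0,0.001,0,0,0,0],[0,0.001,0,0,0,0],[0,0,0,0,0,0]],
])

```text
time: 8.77
ee_pos: [0.4924, -0.1701, 0.0524]
eef_rot: [0.485, 0.515, -0.515, -0.485]
ft_force: [-1.0, 0.9, -3.1]
width: 0.0294
```

>>> arm_command([
  [[0,0.001,0,0,0,0],[0,0,0,0,0,0]],
])

```text
time: 8.93
ee_pos: [0.4927, -0.1702, 0.0523]
eef_rot: [0.485, 0.515, -0.515, -0.485]
ft_force: [-3.0, 1.1, 7.3]
width: 0.0291
```

>>> arm_command([
  [[0,-0.001,0,0,4,0],[0,0,0,0,4,0],[0,0,0,0,0,0]],
])

```text
time: 9.18
ee_pos: [0.4924, -0.1696, 0.0525]
eef_rot: [-0.52, -0.479, 0.479, 0.52]
ft_force: [-0.2, 1.7, -0.1]
width: 0.0292
```

```bash
python3 -c "
from g import *
st()"
```

```text
t 9.18 pos [ 0.4924 -0.1696  0.0525] F [-0.2  1.7 -0.1] T [0.74 0.2  0.01] w 0.0292 q [-0.11  0.28  0.41  1.94 -0.14  0.95  1.85]
jaw yaw 85.30 approach [-1.e-04  7.e-04 -1.e+00]
```

>>> arm_command([
  [[0,0,0,0,4,0],[0,0,0,0,4,0],[0,0,0,0,0,0]],
])

```text
time: 9.43
ee_pos: [0.4921, -0.1693, 0.0525]
eef_rot: [-0.551, -0.442, 0.443, 0.552]
ft_force: [-3.3, 4.1, 2.0]
width: 0.0288
```

```bash
python3 -c "
from g import *
st()"
```

```text
t 9.43 pos [ 0.4921 -0.1693  0.0525] F [-3.3  4.1  2. ] T [0.99 0.75 0.46] w 0.0288 q [-0.13  0.29  0.43  1.94 -0.15  0.95  1.72]
jaw yaw 77.47 approach [-1.e-03  8.e-04 -1.e+00]
```

>>> arm_command([
  [[0,0,0,0,-5,0],[0,0,0,0,-5,0],[0,0,0,0,0,0]],
])

```text
time: 9.68
ee_pos: [0.4923, -0.1701, 0.0524]
eef_rot: [-0.509, -0.491, 0.491, 0.509]
ft_force: [-1.0, 0.9, -0.6]
width: 0.0289
```

```bash
python3 -c "
from g import *
st()"
```

```text
t 9.68 pos [ 0.4923 -0.1701  0.0524] F [-1.   0.9 -0.6] T [ 0.4   0.27 -0.02] w 0.0289 q [-0.11  0.28  0.4   1.94 -0.14  0.94  1.89]
jaw yaw 87.86 approach [-2.e-04  1.e-04 -1.e+00]
```

>>> arm_command([
  [[0,0,0,0,-5,0],[0,0,0,0,-5,0],[0,0,0,0,0,0]],
])

```text
time: 9.93
ee_pos: [0.4919, -0.1702, 0.0525]
eef_rot: [0.466, 0.532, -0.532, -0.466]
ft_force: [-3.6, 1.7, 0.4]
width: 0.0287
```

```bash
python3 -c "
from g import *
st()"
```

```text
t 9.93 pos [ 0.4919 -0.1702  0.0525] F [-3.6  1.7  0.4] T [ 0.6   0.79 -0.51] w 0.0287 q [-0.08  0.28  0.37  1.94 -0.13  0.95  2.05]
jaw yaw 97.57 approach [-7.e-04  6.e-04 -1.e+00]
```

>>> arm_command([
  [[0,0,0,0,-3,0],[0,0,0,0,-3,0],[0,0,0,0,0,0]],
])

```text
time: 10.18
ee_pos: [0.493, -0.1702, 0.0525]
eef_rot: [0.439, 0.555, -0.554, -0.438]
ft_force: [2.1, 1.0, -4.6]
width: 0.029
```

```bash
python3 -c "
from g import *
st()"
```

```text
t 10.18 pos [ 0.493  -0.1702  0.0525] F [ 2.1  1.  -4.6] T [ 0.36 -0.61 -0.55] w 0.0290 q [-0.07  0.28  0.36  1.94 -0.12  0.94  2.15]
jaw yaw 103.35 approach [ 1.5e-03  1.0e-04 -1.0e+00]
```

>>> arm_command([
  [[0,0,0,0,4,0],[0,0,0,0,3,0],[0,0,0,0,0,0]],
], grip_force=55)

```text
time: 10.43
ee_pos: [0.4928, -0.1701, 0.0526]
eef_rot: [0.473, 0.526, -0.526, -0.472]
ft_force: [1.5, 0.6, -2.7]
width: 0.029
```

>>> arm_command([
  [[0,0.001,0,0,0,0],[0,0,0,0,0,0],[0,0,0,0,0,0]],
])

```text
time: 10.68
ee_pos: [0.493, -0.1702, 0.0524]
eef_rot: [0.471, 0.528, -0.527, -0.471]
ft_force: [-1.8, 2.2, 7.3]
width: 0.0291
```

Run:
```python
from g import *
st()
from bench import vision
import cv2
for n in("scene","top"):
    c=vision.camera(n); cv2.imwrite(f"pics/{n}4.png",c["pixels"]); np.savez(f"pics/{n}4.npz",**c)
from h import *
c=load("scene4")
for z in(.009,.0525): print(proj(c,[.4925,-.170,z]))
crop(c,190,210,245,280,8,"s4c")
st()
```

```text
t 10.68 pos [ 0.493  -0.1702  0.0524] F [-1.8  2.2  7.3] T [ 0.62  0.38 -0.05] w 0.0291 q [-0.09  0.28  0.38  1.94 -0.13  0.94  2.04]
jaw yaw 96.47 approach [ 0.0013 -0.     -1.    ]
[216.56468511 252.02037054]
[214.6560914  242.45599286]
t 10.78 pos [ 0.493  -0.1702  0.0524] F [-2.2  1.5  6.4] T [ 0.57  0.44 -0.09] w 0.0290 q [-0.09  0.28  0.38  1.94 -0.13  0.94  2.04]
jaw yaw 96.47 approach [ 0.0013  0.     -1.    ]
```

View pics/s4c.png

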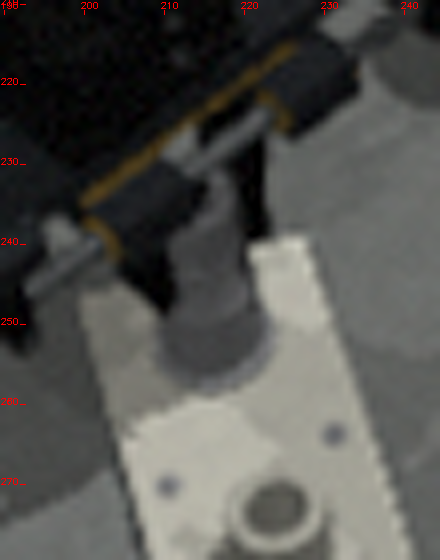

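View pics/scene4.png

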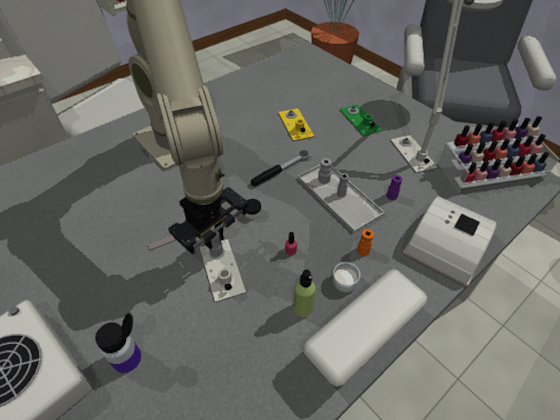

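Run:
```python
from bench import r
from g import st
print(r.close_job()); st()
```

```text
the job is handed in; nothing more can be done
None
the job is handed in; nothing more can be done
```

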